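# Scan the tallest pantry jar

### The arm

A 6-joint arm with a two-finger parallel gripper is mounted at the origin on the work surface. World frame = base frame: x ahead of the robot, y to its left, z up, the work surface at z = 0. Lengths are in mm, angles in rad, forces in N, time in s.
With the tool pointing down it reaches from about 275 to 750 mm from the base axis. Payload 10.2 kg.
Tool frame: the origin (TCP) lies between the finger pads; the fingertips stand ctrl.tips_ahead ahead of it and the grasp point (between the pads) lies 8 mm behind it (ctrl.tips_ahead is the distance from the TCP to the fingertips, in mm); z points along the fingers, y is the direction in which the jaws open and shut (so a half turn about z gives the same grasp; the last joint's range is limited). The gripper opens to 85 mm and grips with 20 to 120 N. Pads are 22 mm wide; open, the fingers measure 114 mm over their backs; the gripper's body (76 mm by 85 mm) begins 54 mm behind the grasp point. The pads swing forward as they close: fully open they stand 13 mm farther back than shut.
Start: joints at [-1.391, 0.313, 1.498, -0, 1.331, -0.223], TCP at [205.786, -482.994, 207.894] pointing down, gripper open.
Joint ranges: [-2.94, 2.94], [-0.97, 2.17], [0.19, 2.56], [-1.23, 4.37], [0.02, 3.11], [-2.88, 2.88]. Speed limits (rad/s): [2.39, 2.39, 3.01, 3.14, 3.14, 3.14].

### API

Orientations are given as a unit quaternion [w, x, y, z].
In Python, from rig import ctrl gives the robot as it stands. The module is installed in compiled form; this text tells all that it offers.
- The arm moves only by the tool move_arm, never from a script. Its argument "motion" is a list of rows, each an object with "offset": the shift along the tool's x, y, z in m, a list of three; "angular": the turn, a rotation vector about the tool's x, y, z in degrees, a list of three; "jaw": the finger opening in m, from 0 to 0.0854. In form: [{"offset": [tx, ty, tz], "angular": [ax, ay, az], "jaw": jaw}, ...]. A call has 1 to 5 rows; each row is the pose to reach, as a shift and turn from the pose commanded when the call began, along the tool's axes at that moment; what a row does not reach only later rows make up. A row lasts 1/8 s, in which the tool goes at most 62.5 mm and 10.7 degrees, less where a joint would pass 70% of its speed; a pose out of reach is approached as far as the arm can. A call with a gripper value outside its range is refused whole. The fingers move at their own pace and stop on an object; "squeeze" is the grip in N (left out, the last holds). Time passes only in rows, so rows that repeat a pose let the fingers close. It gives the time, the measured TCP pose, the force and the opening at its end, in the units of the state.
- ctrl.sense(): the state, without advancing time (a new reading comes with each control period).
- ctrl.capture(name): name is "scene" or "side" or "wrist"; returns a dict with "img" (384x512x3 uint8, red, green, blue), "intrinsics" (3x3 intrinsics, pixels), "rvec" (rotation vector, rad) and "tvec" (3), from world to camera coordinates, as OpenCV has them. Camera axes: x right, y down, z forward; pixel columns grow to the right and rows downward; lengths in mm; the calibration is good to about 2 mm. The wrist camera is an equidistant fisheye: a pixel r from the principal point sees the ray r / f radians off the axis. A picture is of the moment at which its call begins. There is no depth.
- ctrl.finish_job(): hands the job in, once; it reports no verdict.
The state is a dict: "time_s": time; "joints": joint angles; "dq": joint speeds; "tau": joint torques, N m; "eef_pos": TCP position; "ee_rot": TCP orientation; "force": force on the tool from outside, world axes, zero at the start; "wrist_torque": the same for the moment, N m; "grip_width": opening from 0.0 (shut) to 1.0 (fully open).
Only numpy, scipy, OpenCV 4.12 (cv2) and the standard library are available. Lean on these libraries where they do the work, as an engineer would, in place of code of your own. Each camera call takes 0.05 s, during which the arm holds its last target. There are 200 camera calls.

### The job

Pick up the hand scanner from its rest and aim its window squarely at the middle of the barcode label on the tallest of the three acrylic jars, holding it steady about 75 mm from the label for two seconds. Then lay the scanner back in its rest, pointing the same way as before. Do not touch the jars with the scanner, and leave everything else where it stands.

Things in the scene. Friction and masses are not known exactly. Their poses are not given: they have to be found in the camera images.
- scanner: White plastic hand scanner, loose, 0.12 to 0.26 kg: straight handle 32 mm wide, 30 mm high (x from -85 to +68 mm), then a wider head 48 mm wide, 30 mm high (x from +68 to +108 mm) with a black window in its end. Origin at the middle of the handle's underside, +x towards the window, z up. It starts lying in its rest, underside 30 mm above the counter.
- scanner_grip (a point): Place to grip the scanner, near its centre of mass: middle of the handle, 15 mm above its underside; 32 mm wide along the scanner's y.
- scanner_window (a point): Centre of the scanner's window, at (108, 0, 15) mm in the scanner's frame; it looks along the scanner's +x.
- scanner_aim (a point): Imaginary point on the scanner's line of sight, 75 mm ahead of the window, at (183, 0, 15) mm in the scanner's frame. When scanning well, it lies at the middle of the label.
- rest: Fixed steel scanner rest: base 130 x 70 x 10 mm with two U saddles at x = -45 and +45 mm (16 mm long in x, floor 30 mm above the counter, cheeks 14 mm higher, 44 mm clear between them). Fingers fit beside the handle between the saddles (74 mm free). Origin at centre of underside; the scanner belongs with its origin at (0, 0, 30) mm, +x along the rest's +x.
- jar_tall: The tallest of three square clear acrylic jars with bamboo lids, 64 x 64 mm and 170 mm tall, standing on the low shelf (loose, they may stand in any order). Origin at the centre of its underside, z up. A paper barcode label (52 mm wide, 40 mm high) is stuck on its -x face, its centre 80 mm above the underside.
- jar_tall_label (a point): Centre of the label on the tallest jar. Axes as the jar's: the label faces the jar's -x, y runs along the label's width, z is up.
- jar_mid: The middle one of three square clear acrylic jars with bamboo lids, 64 x 64 mm and 130 mm tall, standing on the low shelf (loose, they may stand in any order). Origin at the centre of its underside, z up. A paper barcode label (52 mm wide, 40 mm high) is stuck on its -x face, its centre 62 mm above the underside.
- jar_low: The shortest of three square clear acrylic jars with bamboo lids, 64 x 64 mm and 100 mm tall, standing on the low shelf (loose, they may stand in any order). Origin at the centre of its underside, z up. A paper barcode label (52 mm wide, 40 mm high) is stuck on its -x face, its centre 42 mm above the underside.
- riser: Low black metal shelf fixed on the counter, 150 mm (x) by 360 mm (y), top 40 mm above the counter; the jars stand on it with labels towards its -x edge. Origin at the centre of its underside.
- teapot: White ceramic teapot, 120 mm across, 116 mm tall; spout reaches 114 mm to +y, handle 103 mm to -y. Origin at the centre of its underside. To be left alone.
- canister: Glass canister with hinged glass lid and rubber gasket, 82 mm across, 98 mm tall. Origin at the centre of its underside. To be left alone.
- bamboo_box: Closed bamboo box with sliding lid, 180 (x) x 90 (y) x 62 mm. Origin at the centre of its underside. To be left alone.
There are look-alikes about, which are no part of the job. What is shaped like the jar_mid but yellow is not meant.

How it is judged (in metres and radians):
On the way, in this order (a step that is already met when the one before it is completed fails the run):
1. the scanner is held by the fingers, clear of its rest (underside more than 60 mm above the counter) (height (world z) of scanner above 0.06 m and contact force between the fingers and scanner above 0.5 N), for 0.2 s.
2. held still (20 mm/s, 0.15 rad/s) for 1.5 s, window 38-115 mm from the tallest jar's label, within 15 degrees of square, aim point within 20 mm sideways and 18 mm vertically of its centre (contact force between the fingers and scanner above 0.5 N and x of scanner_window in the frame of jar_tall_label between -0.115 and -0.038 m and x of scanner_aim in the frame of jar_tall_label above -0.045 m and y of scanner_aim in the frame of jar_tall_label between -0.02 and 0.02 m and z of scanner_aim in the frame of jar_tall_label between -0.018 and 0.018 m and angle between the x axis of scanner and the x axis of jar_tall, either way round below 0.26 rad and linear speed of scanner below 0.02 m/s and angular speed of scanner below 0.15 rad/s), for 1.5 s.
At the end, for the whole second after the job is handed in: The scanner lies still and upright in both saddles of its rest, within 14 mm lengthwise, 9 mm sideways, 4 mm in height and 0.15 rad of its proper place, window towards the rest's +x; the jars stand upright, and jars, teapot, canister and bamboo box are within 20 mm of where they began (x of scanner in the frame of rest between -0.014 and 0.014 m and y of scanner in the frame of rest between -0.009 and 0.009 m and z of scanner in the frame of rest between 0.026 and 0.034 m and x of scanner_window in the frame of rest above 0.09 m and angle between the x axis of scanner and the x axis of rest, either way round below 0.15 rad and angle between scanner's own z axis and vertical below 0.12 rad and linear speed of scanner below 0.02 m/s and distance of each of jar_tall, jar_mid, jar_low, teapot, canister, bamboo_box from where it was at the start of the episode below 0.02 m and angle between each of jar_tall, jar_mid, jar_low's own z axis and vertical below 0.15 rad); the robot touches nothing.
It fails at once if the scanner touches a jar (contact force between scanner and jar_tall above 1 N or contact force between scanner and jar_mid above 1 N or contact force between scanner and jar_low above 1 N).
It fails at once if a jar, the teapot, the canister or the bamboo box is shifted by more than 20 mm (distance of any of jar_tall, jar_mid, jar_low, teapot, canister, bamboo_box from where it was at the start of the episode above 0.02 m).
It also fails if it takes over 48 s, if anything falls off the work surface, if the arm or the gripper's body presses on something with over 40 N, if the wrist force passes 120 N, or if a joint passes its speed limit or range.

## Working session

There is one attempt and no reset: what is moved stays moved. The work goes in short steps, Python scripts to look and compute and a tool call to move; the robot and the scene stay as the last step left them, time stands still between calls to the robot, and variables do not carry over. Pictures are saved under pics/ and viewed, about 8 in all and at most 12, crops included, and the job is handed in when it is done.

Besides the shell and the picture viewer there is one more tool, called as name(argument=value, ...), one argument or row to a line, values as JSON. move_arm: Moves the arm, as the interface text tells. Its arguments: {"type":"object","properties":{"motion":{"type":"array","items":{"type":"object","properties":{"offset":{"type":"array","items":{"type":"number"}},"angular":{"type":"array","items":{"type":"number"}},"jaw":{"type":"number"}}}},"squeeze":{"type":"number"}},"required":["motion"]}

```bash
mkdir -p pics; cat > h.py <<'E'
import numpy as np, cv2
from rig import ctrl
from scipy.spatial.transform import Rotation as R
def snap(n):
    c=ctrl.capture(n); np.savez(f'pics/{n}.npz',**c); return c
def load(n): return dict(np.load(f'pics/{n}.npz'))
def ray(c,u,v):
    K=c['intrinsics']; Rm=cv2.Rodrigues(np.array(c['rvec'],float))[0]; t=np.array(c['tvec'],float).ravel()
    d=np.array([(u-K[0,2])/K[0,0],(v-K[1,2])/K[1,1],1.]); return -Rm.T@t, Rm.T@d
def onz(c,u,v,z):
    o,d=ray(c,u,v); return o+d*(z-o[2])/d[2]
def proj(c,p):
    return cv2.projectPoints(np.array(p,float).reshape(-1,3),np.array(c['rvec'],float),np.array(c['tvec'],float),c['intrinsics'],None)[0].reshape(-1,2)
def tri(c1,p1,c2,p2):
    o,d=ray(c1,*p1);q,e=ray(c2,*p2)
    s=np.linalg.lstsq(np.c_[d,-e],q-o,rcond=None)[0]
    a,b=o+d*s[0],q+e*s[1]; return (a+b)/2,np.linalg.norm(a-b)
E
python3 - <<'E'
from h import *
for n in ('scene','side'):
    c=snap(n); o,d=ray(c,256,192); print(n,o.round(),d.round(2),c['intrinsics'][0,0])
    cv2.imwrite(f'pics/{n}0.png',cv2.resize(c['img'][:,:,::-1],(800,600),interpolation=cv2.INTER_CUBIC))
print(ctrl.sense(),ctrl.tips_ahead)
E
```

```text
scene [1093. -840. 1423.] [-0.29  0.52 -0.8 ] 474.7244692350776
side [  40.  851. 1281.] [ 0.34 -0.53 -0.77] 447.9225205270894
{'time_s': 0.1, 'joints': array([-1.39136403e+00,  3.13393976e-01,  1.49832186e+00,  1.72448461e-05,
        1.33100716e+00, -2.23346110e-01]), 'dq': array([ 7.05470298e-04,  7.71748792e-04, -2.59303391e-03,  1.08002371e-04,
        4.43205945e-06, -2.50218712e-04]), 'tau': array([ 1.95963374e-03, -4.12903011e+01, -2.60143733e+01, -1.81251453e-04,
        3.01278669e-03,  1.75550678e-06]), 'eef_pos': array([ 205.7623924 , -482.73522718,  207.40713264]), 'ee_rot': array([-5.64847964e-04,  9.79789894e-01,  2.00028606e-01,  2.07808877e-05]), 'force': array([-0.25471743, -0.59932595,  0.36013774]), 'wrist_torque': array([-0.09449284,  0.0223402 ,  0.05228278]), 'grip_width': 1.0014058587830255} 11.0
```

View pics/scene0.png

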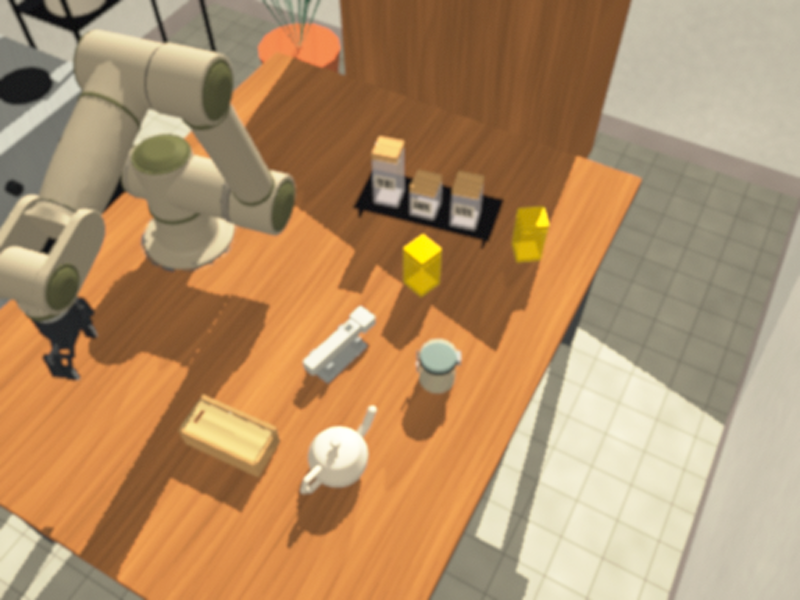

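View pics/side0.png

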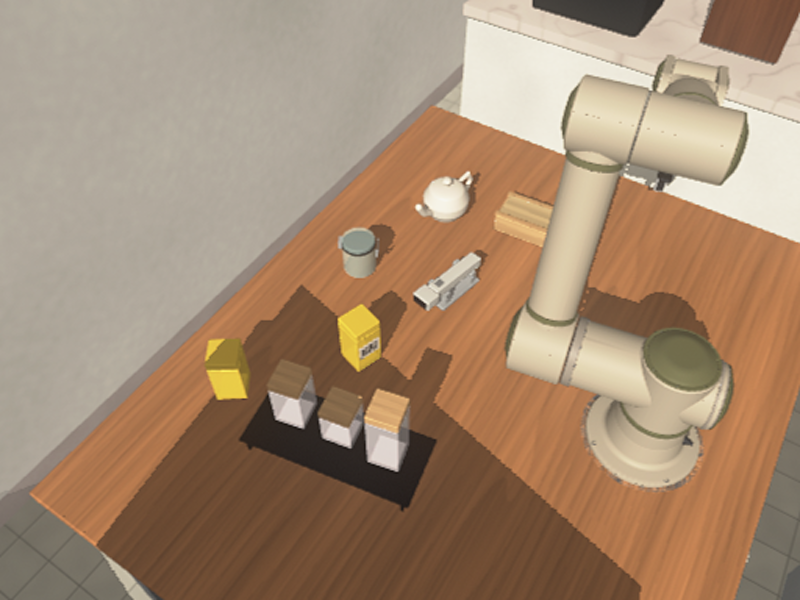

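Scene picture (800×600): scanner at (340,340), head towards the upper right. The tall jar is at (388,170), leftmost on the shelf, with the low jar at (426,193) and the mid jar at (467,200). The yellow look-alikes are at (422,265) and (531,235). Side picture: scanner (447,282), tall jar (387,430). The labels face the scene camera. Next is one close crop to check the choice.

```bash
python3 - <<'E'
from h import *
def crop(n,u,v,w,h):
    i=load(n)['img'][v:v+h,u:u+w,::-1]; i=cv2.resize(i,(400,300),interpolation=cv2.INTER_CUBIC); return i
a=np.vstack([np.hstack([crop('scene',184,186,80,60),crop('scene',222,80,100,75)]),np.hstack([crop('side',250,155,80,60),crop('side',150,220,120,90)])])
cv2.imwrite('pics/crops.png',a)
E
```

```text
(no output)
```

View pics/crops.png

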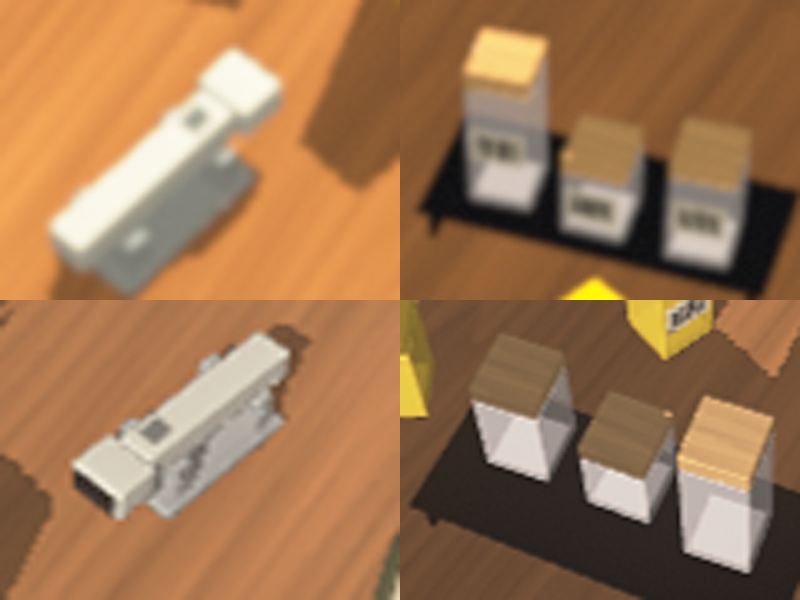

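```bash
python3 - <<'E'
from h import *
S,D=load('scene'),load('side')
f=lambda c,pts,u,v,s,z:np.array([onz(c,u+x/s-.5,v+y/s-.5,z) for x,y in pts]).round()[:,:2]
print('scanner scene: rearL, rearR, headL, headR\n',f(S,[(52,226),(82,240),(235,47),(282,84)],184,186,5,60))
print('scanner side: rear, rear, head,head\n',f(D,[(265,33),(290,48),(75,162),(122,185)],250,155,5,60))
print('lid scene',f(S,[(83,28),(148,40),(137,90),(65,75)],222,80,4,210).tolist())
print('lid side',f(D,[(308,97),(375,112),(357,178),(280,162)],150,220,10/3,210).tolist())
print('lowlid scene',f(S,[(180,115),(243,125),(232,180),(160,160)],222,80,4,140).tolist())
print('midlid scene',f(S,[(285,118),(350,125),(340,185),(267,170)],222,80,4,170).tolist())
print('riser scene',f(S,[(30,205),(365,297),(395,192)],222,80,4,40).tolist())
print('yellow scene',f(S,[(410/1.5625,245/1.5625),(442/1.5625,247/1.5625),(422/1.5625,235/1.5625)],0,0,1,130).tolist())
# scanner mask -> top-face axis
E
```

```text
scanner scene: rearL, rearR, headL, headR
 [[ 492. -206.]
 [ 516. -206.]
 [ 524.  -19.]
 [ 569.  -30.]]
scanner side: rear, rear, head,head
 [[ 514. -212.]
 [ 491. -208.]
 [ 567.  -28.]
 [ 528.  -28.]]
lid scene [[365.0, 351.0], [427.0, 365.0], [451.0, 301.0], [382.0, 286.0]]
lid side [[436.0, 305.0], [381.0, 287.0], [361.0, 347.0], [421.0, 368.0]]
lowlid scene [[467.0, 356.0], [527.0, 372.0], [551.0, 302.0], [479.0, 293.0]]
midlid scene [[571.0, 371.0], [628.0, 392.0], [653.0, 317.0], [586.0, 302.0]]
riser scene [[347.0, 264.0], [693.0, 313.0], [660.0, 454.0]]
yellow scene [[564.0, 140.0], [631.0, 170.0], [574.0, 181.0]]
```

```bash
cat >> h.py <<'E'
def go(x,y,z,a):
    s=ctrl.sense(); Rt=R.from_quat(s['ee_rot'],scalar_first=True)
    a=np.radians(a); T=np.c_[[np.cos(a),np.sin(a),0],[np.sin(a),-np.cos(a),0],[0,0,-1]]
    print('t',round(s['time_s'],2),'off',(Rt.inv().apply(np.array([x,y,z])-s['eef_pos'])/1000).round(4),'ang',(Rt.inv()*R.from_matrix(T)).as_rotvec(degrees=True).round(2))
E
python3 -c "
from h import *
go(522,-128,200,76)"
```

```text
t 0.1 off [ 0.43   -0.2024  0.0077] ang [-5.000e-02 -4.000e-02 -5.292e+01]
```

move_arm(
  motion=[
    {"offset": [0.086, -0.04, 0.001], "angular": [0, 0, -10], "jaw": 0.085},
    {"offset": [0.172, -0.08, 0.002], "angular": [0, 0, -20], "jaw": 0.085},
    {"offset": [0.258, -0.12, 0.004], "angular": [0, 0, -30], "jaw": 0.085},
    {"offset": [0.344, -0.16, 0.006], "angular": [0, 0, -40], "jaw": 0.085},
    {"offset": [0.43, -0.202, 0.008], "angular": [0, 0, -50], "jaw": 0.085},
  ],
)

```text
time_s: 0.72
eef_pos: [415.4, -248.6, 203.0]
ee_rot: [-0.0, 0.802, 0.598, -0.0]
force: [0.9, -0.7, 0.7]
grip_width: 0.994
```

```bash
python3 -c "
from h import *
go(522,-128,200,76)"
```

```text
t 0.72 off [0.146  0.0677 0.003 ] ang [-0.01 -0.   -2.6 ]
```

move_arm(
  motion=[
    {"offset": [0.055, 0.025, 0.001], "angular": [0, 0, -1], "jaw": 0.085},
    {"offset": [0.105, 0.045, 0.003], "angular": [0, 0, -2.6], "jaw": 0.085},
    {"offset": [0.105, 0.045, 0.003], "angular": [0, 0, -2.6], "jaw": 0.085},
    {"offset": [0.105, 0.045, 0.003], "angular": [0, 0, -2.6], "jaw": 0.085},
  ],
)

```text
time_s: 1.23
eef_pos: [487.7, -163.2, 199.9]
ee_rot: [-0.0, 0.79, 0.613, -0.0]
force: [-0.4, -0.3, -0.9]
grip_width: 0.994
```

```bash
python3 - <<'E'
from h import *
go(522,-128,200,76)
c=snap('wrist'); print(c['intrinsics'],ray(c,256,192))
cv2.imwrite('pics/w1.png',cv2.resize(c['img'][:,:,::-1],(800,600),interpolation=cv2.INTER_CUBIC))
E
```

```text
t 1.23 off [ 0.0426  0.0245 -0.0002] ang [-0.04  0.   -0.32]
[[297.31863964   0.         256.01687963]
 [  0.         297.31863964 188.455266  ]
 [  0.           0.           1.        ]] (array([ 504.71895072, -100.31060583,  366.06540004]), array([-0.06769684, -0.26275625, -0.96255828]))
```

View pics/w1.png

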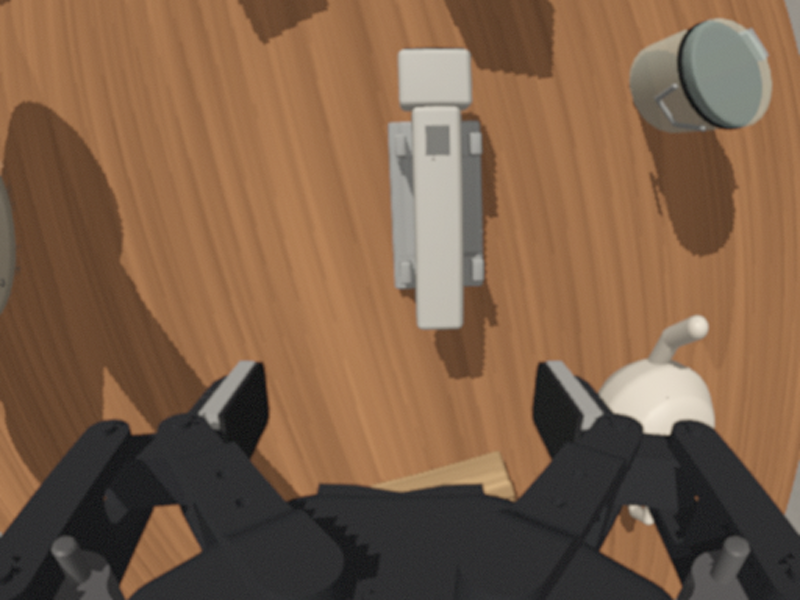

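Wrist picture: scanner upright in view, rear end at (417–463,327), head front at (399–470,50), and the rest's cheeks evenly on both sides of it. The canister is at (720,75) and the teapot at (660,400), both clear of the scanner.

```bash
cat >> h.py <<'E'
def fray(c,u,v):
    K=c['intrinsics']; Rm=cv2.Rodrigues(np.array(c['rvec'],float))[0]; t=np.array(c['tvec'],float).ravel()
    n=cv2.fisheye.undistortPoints(np.array([[[u,v]]],float),K,np.zeros(4))[0,0]
    return -Rm.T@t, Rm.T@np.r_[n,1.]
def fz(c,u,v,z):
    o,d=fray(c,u,v); return o+d*(z-o[2])/d[2]
E
python3 - <<'E'
from h import *
c=load('wrist'); P=[fz(c,(u+.5)/1.5625-.5,(v+.5)/1.5625-.5,60) for u,v in [(417,327),(463,327),(399,50),(470,50),(414,109),(460,109)]]
P=np.array(P)[:,:2]; print(P.round(1))
r,h=(P[0]+P[1])/2,(P[2]+P[3])/2; d=h-r; L=np.linalg.norm(d); d/=L
print(L,np.degrees(np.arctan2(d[1],d[0])),r+85*d,h-108*d)
x=(r+85*d+h-108*d)/2; a=np.degrees(np.arctan2(d[1],d[0])); go(*x,100,a)
E
```

```text
[[ 489.7 -205.5]
 [ 521.  -213.6]
 [ 524.1  -19.9]
 [ 569.5  -30.2]
 [ 523.5  -61.5]
 [ 552.7  -68.3]]
189.10356628362362 77.32676529880271 [ 523.98647108 -126.59888101] [ 523.13163067 -130.40038645]
t 1.27 off [0.043  0.0262 0.0999] ang [-0.03  0.   -1.71]
```

move_arm(
  motion=[
    {"offset": [0.043, 0.026, 0.03], "angular": [0, 0, -1.3], "jaw": 0.085},
    {"offset": [0.043, 0.026, 0.075], "angular": [0, 0, -1.3], "jaw": 0.085},
    {"offset": [0.043, 0.026, 0.1], "angular": [0, 0, -1.3], "jaw": 0.085},
    {"offset": [0.043, 0.026, 0.1], "angular": [0, 0, -1.3], "jaw": 0.085},
  ],
)

```text
time_s: 1.78
eef_pos: [522.6, -128.5, 98.9]
ee_rot: [-0.002, 0.783, 0.622, -0.001]
force: [-0.3, -0.9, 0.6]
grip_width: 0.994
```

```bash
python3 - <<'E'
from h import *
go(523.5,-128.5,37,76.8)
c=snap('wrist')
cv2.imwrite('pics/w2.png',cv2.resize(c['img'][:,:,::-1],(800,600),interpolation=cv2.INTER_CUBIC))
E
```

```text
t 1.77 off [0.0001 0.0011 0.0619] ang [-0.19 -0.04  0.07]
```

View pics/w2.png

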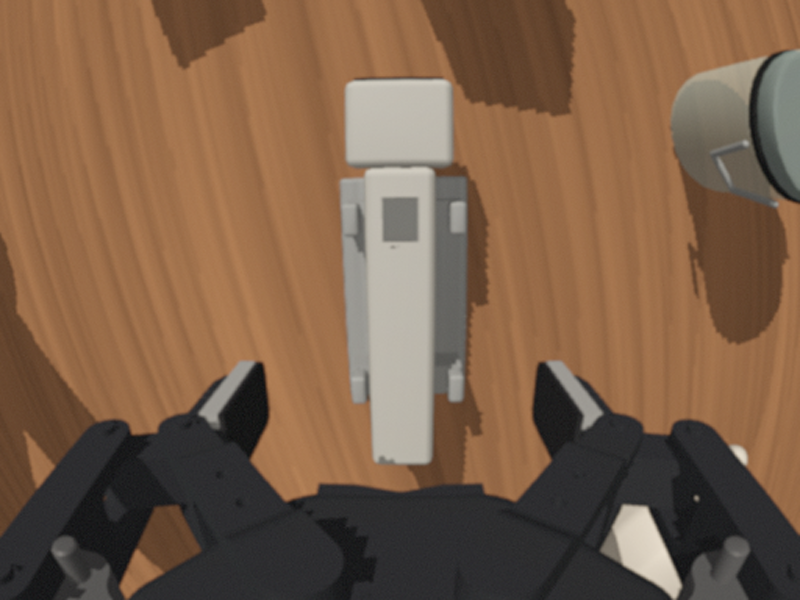

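The scanner is centred between the open fingers: handle at (372–434, 170–463), jaws at x=265 and 535. I'll go down and grip.

move_arm(
  motion=[
    {"offset": [0, 0.001, 0.03], "angular": [0, 0, 0], "jaw": 0.085},
    {"offset": [0, 0.001, 0.055], "angular": [0, 0, 0], "jaw": 0.085},
    {"offset": [0, 0.001, 0.062], "angular": [0, 0, 0], "jaw": 0.085},
    {"offset": [0, 0.001, 0.062], "angular": [0, 0, 0], "jaw": 0.06},
    {"offset": [0, 0.001, 0.062], "angular": [0, 0, 0], "jaw": 0.02},
  ],
  squeeze=50,
)

```text
time_s: 2.45
eef_pos: [525.5, -128.5, 39.5]
ee_rot: [0.001, 0.783, 0.622, 0.0]
force: [-0.2, -1.5, -0.5]
grip_width: 0.599
```

move_arm(
  motion=[
    {"offset": [0, 0, 0], "angular": [0, 0, 0], "jaw": 0.02},
    {"offset": [0, 0, 0], "angular": [0, 0, 0], "jaw": 0.02},
    {"offset": [0, 0, 0], "angular": [0, 0, 0], "jaw": 0.02},
    {"offset": [0, 0, 0], "angular": [0, 0, 0], "jaw": 0.02},
  ],
)

```text
time_s: 2.95
eef_pos: [524.8, -128.0, 38.1]
ee_rot: [-0.0, 0.783, 0.622, -0.0]
force: [-0.6, 0.4, 0.3]
grip_width: 0.236
```

```bash
python3 - <<'E'
from h import *
s=ctrl.sense(); print(s['force'],s['grip_width'],s['eef_pos'],s['ee_rot'])
E
```

```text
[-0.63941224  0.35834002  0.27406641] 0.23569034245941797 [ 524.80456692 -128.00116948   38.12260914] [-2.63451606e-05  7.82728021e-01  6.22363916e-01 -6.78180563e-06]
```

Opening 0.236 is about 20 mm, less than the 32 mm handle, so I'll check by looking.

```bash
python3 - <<'E'
from h import *
c=snap('wrist'); d=snap('side')
a=cv2.resize(c['img'][:,:,::-1],(533,400)); b=cv2.resize(d['img'][150:214,245:330,::-1],(531,400),interpolation=cv2.INTER_CUBIC)
b=cv2.resize(b,(267,200)); 
e=np.zeros((400,800,3),np.uint8); e[:,:533]=a; e[:200,533:]=b
f=snap('scene')['img'][180:250,184:277,::-1]; e[200:,533:]=cv2.resize(f,(267,200),interpolation=cv2.INTER_CUBIC)
cv2.imwrite('pics/w3.png',e)
E
```

```text
(no output)
```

View pics/w3.png

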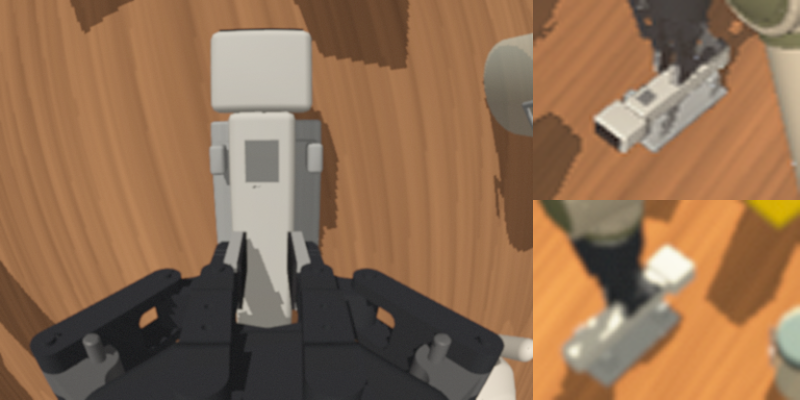

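The handle lies between the pads, in or almost in contact. I'll command a tighter closing and see whether it stops.

move_arm(
  motion=[
    {"offset": [0, 0, 0], "angular": [0, 0, 0], "jaw": 0.0},
    {"offset": [0, 0, 0], "angular": [0, 0, 0], "jaw": 0.0},
    {"offset": [0, 0, 0], "angular": [0, 0, 0], "jaw": 0.0},
  ],
)

```text
time_s: 3.48
eef_pos: [524.8, -128.0, 38.1]
ee_rot: [-0.0, 0.783, 0.622, -0.0]
force: [-0.2, -0.4, 0.3]
grip_width: -0.001
```

move_arm(
  motion=[
    {"offset": [0, 0, -0.004], "angular": [0, 0, 0], "jaw": 0.0},
    {"offset": [0, 0, -0.01], "angular": [0, 0, 0], "jaw": 0.0},
    {"offset": [0, 0, -0.01], "angular": [0, 0, 0], "jaw": 0.0},
  ],
)

```text
time_s: 3.85
eef_pos: [525.2, -128.2, 48.8]
ee_rot: [0.001, 0.783, 0.622, 0.0]
force: [-0.1, 0.5, -0.5]
grip_width: 0.001
```

```bash
python3 - <<'E'
from h import *
c=snap('wrist'); d=snap('side')
e=np.zeros((400,800,3),np.uint8); e[:,:533]=cv2.resize(c['img'][:,:,::-1],(533,400))
e[:200,533:]=cv2.resize(d['img'][150:214,245:330,::-1],(267,200),interpolation=cv2.INTER_CUBIC)
f=snap('scene')['img'][180:250,184:277,::-1]; e[200:,533:]=cv2.resize(f,(267,200),interpolation=cv2.INTER_CUBIC)
cv2.imwrite('pics/w4.png',e); s=ctrl.sense(); print(s['grip_width'],s['force'])
E
```

```text
0.00143859307667826 [-0.51013288  0.7365722  -0.40973978]
```

View pics/w4.png

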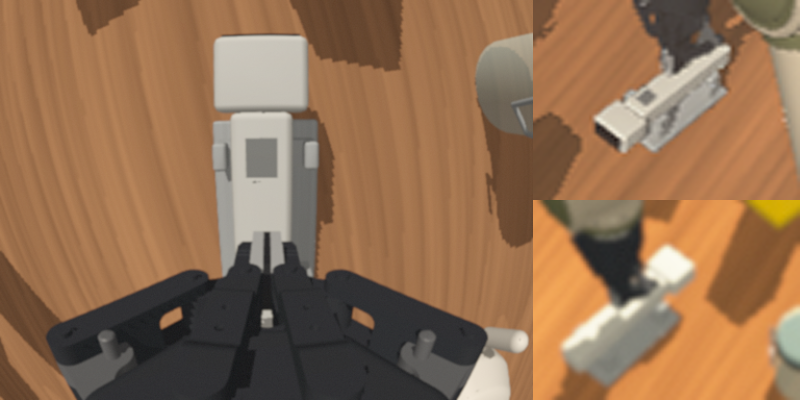

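The fingers shut above the handle without touching it, so the tips stand higher than the readings imply. I'll check where they really are by projecting the tool axis into the views.

```bash
python3 - <<'E'
from h import *
s=ctrl.sense(); e=s['eef_pos']; Rt=R.from_quat(s['ee_rot'],scalar_first=True); print(e, s['joints'])
c=load('wrist');o,_=fray(c,256,192);print('cam in tool',Rt.inv().apply(o-e).round(1),'cam axis in tool',Rt.inv().apply(cv2.Rodrigues(c['rvec'])[0][2]).round(3))
k=533/512; S=load('scene');D=load('side')
for a in (11,0,-8,-20,-30,-40,-60):
    p=e+Rt.apply([0,0,a])
    w=cv2.fisheye.projectPoints(p.reshape(1,1,3),c['rvec'].reshape(3,1).astype(float),c['tvec'].reshape(3,1).astype(float),c['intrinsics'],np.zeros(4))[0].ravel()*k
    sc=(proj(S,p)[0]-[184,180])*267/93+[533,200]; sd=(proj(D,p)[0]-[245,150])*267/85+[533,0]
    print(a,p[2].round(),'wrist',w.round(),'scene',sc.round(),'side',sd.round())
E
```

```text
[ 524.7484296  -127.99120056   48.07124135] [-4.56253868e-01  5.24184056e-01  1.63965760e+00 -3.84254669e-06
  9.77882682e-01 -2.28961946e-01]
cam in tool [  65.1    1.  -166.9] cam axis in tool [-0.26   0.001  0.966]
11 37.0 wrist [264. 223.] scene [622. 318.] side [670.  88.]
0 48.0 wrist [264. 230.] scene [621. 313.] side [670.  82.]
-8 56.0 wrist [264. 235.] scene [621. 310.] side [670.  78.]
-20 68.0 wrist [264. 244.] scene [620. 304.] side [671.  71.]
-30 78.0 wrist [264. 252.] scene [619. 299.] side [672.  65.]
-40 88.0 wrist [264. 261.] scene [618. 295.] side [672.  59.]
-60 108.0 wrist [264. 284.] scene [617. 285.] side [673.  47.]
```

```bash
python3 - <<'E'
from h import *
c=load('wrist'); s=ctrl.sense(); Rt=R.from_quat(s['ee_rot'],scalar_first=True)
def z_for(L,Rp,k,w):
    o,a=fray(c,(L[0]+.5)/k-.5,(L[1]+.5)/k-.5); _,b=fray(c,(Rp[0]+.5)/k-.5,(Rp[1]+.5)/k-.5)
    o=Rt.inv().apply(o-s['eef_pos']); a=Rt.inv().apply(a); b=Rt.inv().apply(b); a/=a[2]; b/=b[2]
    t=w/abs(a[1]-b[1]); return o+a*t, o+b*t
print('open',z_for((265,365),(537,365),1.5625,85))
print('20mm',z_for((243,232),(292,232),533/512,20))
g=cv2.cvtColor(c['img'][205:250,225:290],cv2.COLOR_RGB2BGR); cv2.imwrite('pics/x.png',cv2.resize(g,None,fx=10,fy=10,interpolation=cv2.INTER_NEAREST))
for f in('scene','side'):
    I=load(f)['img']; p=proj(load(f),s['eef_pos'])[0].astype(int); print(f,p)
a=load('scene')['img'][200:245,190:240,::-1]; b=load('side')['img'][150:195,265:315,::-1]
m=np.hstack([cv2.resize(x,(400,360),interpolation=cv2.INTER_CUBIC) for x in(a,b)]); cv2.imwrite('pics/x2.png',m)
E
```

```text
open (array([  7.53129954, -41.02355297, -37.5732213 ]), array([  7.5093135 ,  43.97644703, -37.5732213 ]))
20mm (array([ 18.35551053,  -8.39900606, -49.54829176]), array([ 18.3498666 ,  11.60099394, -49.54829176]))
scene [214 219]
side [288 176]
```

View pics/x2.png

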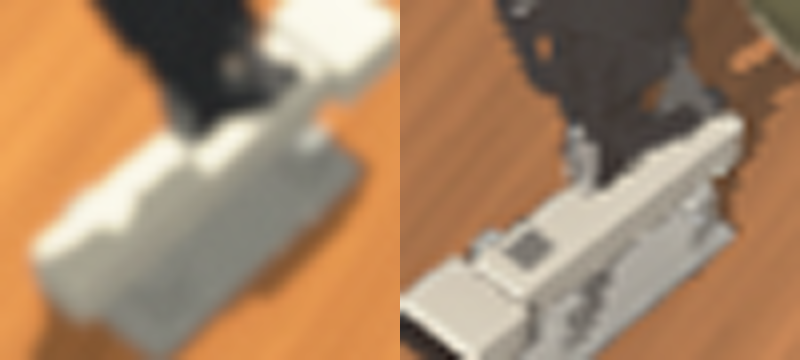

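Side/scene crop: the shut tips sit on top of the handle, at side (595,185). They are about 22–25 mm behind the reported TCP, not 11 mm ahead of it. The open-jaw pad spacing in the wrist view gives the same result, so the fingers are really about 35 mm higher than the readings say. I'll open, go down about 43 mm more while watching the force, and grip.

move_arm(
  motion=[
    {"offset": [0, 0, -0.01], "angular": [0, 0, 0], "jaw": 0.085},
    {"offset": [0, 0, -0.01], "angular": [0, 0, 0], "jaw": 0.085},
    {"offset": [0, 0, -0.01], "angular": [0, 0, 0], "jaw": 0.085},
    {"offset": [0, 0, -0.01], "angular": [0, 0, 0], "jaw": 0.085},
    {"offset": [0, 0, -0.01], "angular": [0, 0, 0], "jaw": 0.085},
  ],
)

```text
time_s: 4.62
eef_pos: [524.7, -128.0, 58.0]
ee_rot: [-0.0, 0.783, 0.622, -0.0]
force: [-0.4, 0.2, -0.4]
grip_width: 0.995
```

move_arm(
  motion=[
    {"offset": [0, 0, 0.02], "angular": [0, 0, 0], "jaw": 0.085},
    {"offset": [0, 0, 0.035], "angular": [0, 0, 0], "jaw": 0.085},
    {"offset": [0, 0, 0.045], "angular": [0, 0, 0], "jaw": 0.085},
    {"offset": [0, 0, 0.052], "angular": [0, 0, 0], "jaw": 0.085},
    {"offset": [0, 0, 0.052], "angular": [0, 0, 0], "jaw": 0.085},
  ],
)

```text
time_s: 5.25
eef_pos: [524.7, -128.0, 5.8]
ee_rot: [-0.0, 0.783, 0.622, -0.0]
force: [-0.3, 0.0, 0.1]
grip_width: 0.994
```

move_arm(
  motion=[
    {"offset": [0, 0, 0], "angular": [0, 0, 0], "jaw": 0.02},
    {"offset": [0, 0, 0], "angular": [0, 0, 0], "jaw": 0.02},
    {"offset": [0, 0, 0], "angular": [0, 0, 0], "jaw": 0.02},
    {"offset": [0, 0, 0], "angular": [0, 0, 0], "jaw": 0.02},
    {"offset": [0, 0, 0], "angular": [0, 0, 0], "jaw": 0.02},
  ],
  squeeze=40,
)

```text
time_s: 5.88
eef_pos: [525.0, -128.1, 6.5]
ee_rot: [0.0, 0.783, 0.622, 0.0]
force: [-1.6, 0.4, 5.5]
grip_width: 0.366
```

Gripped at 0.366 (≈31 mm). Lift to scan height, and refine the label from the existing images.

move_arm(
  motion=[
    {"offset": [0, 0, -0.015], "angular": [0, 0, 0], "jaw": 0.02},
    {"offset": [0, 0, -0.035], "angular": [0, 0, 0], "jaw": 0.02},
    {"offset": [0, 0, -0.06], "angular": [0, 0, 0], "jaw": 0.02},
    {"offset": [0, 0, -0.075], "angular": [0, 0, 0], "jaw": 0.02},
    {"offset": [0, 0, -0.075], "angular": [0, 0, 0], "jaw": 0.02},
  ],
  squeeze=60,
)

```text
time_s: 6.5
eef_pos: [525.2, -128.2, 82.0]
ee_rot: [0.001, 0.783, 0.622, 0.0]
force: [0.5, -0.1, -1.2]
grip_width: 0.365
```

```bash
python3 - <<'E'
from h import *
S=load('scene');D=load('side')
print('label scene z120',onz(S,222+98/4-.5,80+148/4-.5,120).round(1))
# lid by colour in each view (front light lid)
o=load('scene')
a=S['img'][80:155,222:265,::-1]; a=cv2.resize(a,(400,698),interpolation=cv2.INTER_CUBIC)[:600]
b=D['img'][245:310,225:270,::-1]; b=cv2.resize(b,(400,578),interpolation=cv2.INTER_CUBIC); b=np.vstack([b,np.zeros((22,400,3),np.uint8)])
cv2.imwrite('pics/jar.png',np.hstack([a,b]))
print(ctrl.sense()['grip_width'],ctrl.sense()['eef_pos'],ctrl.sense()['force'])
E
```

```text
label scene z120 [409.5 296.4 120. ]
0.36480991248429623 [ 525.20402405 -128.17982706   81.99908538] [ 0.50854294 -0.08726405 -1.23840975]
```

View pics/jar.png

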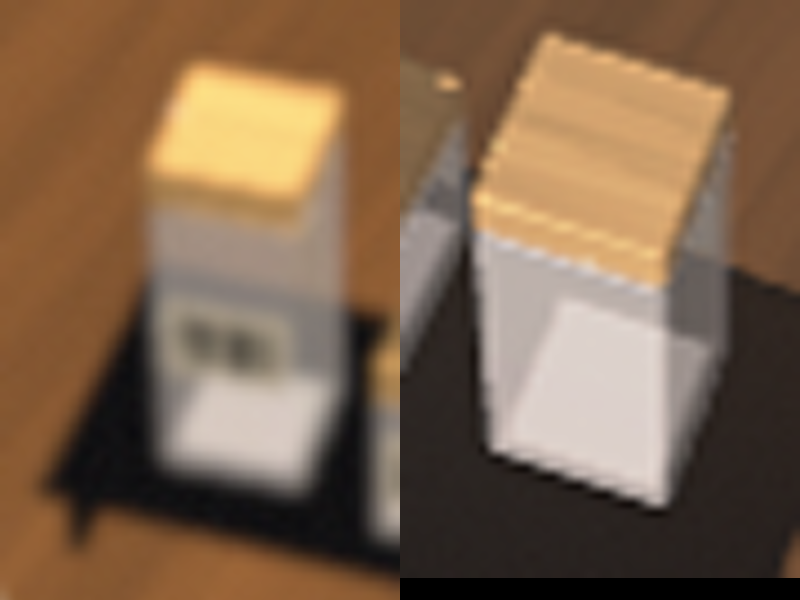

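```bash
python3 - <<'E'
from h import *
S=load('scene');D=load('side')
def f(c,P,u,v,k,z): return np.array([onz(c,u+(x+.5)/k-.5,v+(y+.5)/k-.5,z)[:2] for x,y in P])
def rect(Q,n):
    r=cv2.minAreaRect(Q.astype(np.float32)); e=[np.degrees(np.arctan2(*(Q[j]-Q[i])[::-1])) for i,j in ((0,1),(3,2),(2,1),(3,0))]
    print(n,Q.mean(0).round(1),np.round(e,1),[np.linalg.norm(Q[(i+1)%4]-Q[i]).round() for i in range(4)])
rect(f(S,[(187,65),(343,95),(302,203),(150,165)],222,80,9.302,210),'lid scene')
Q=f(D,[(147,33),(330,92),(268,250),(75,190)],225,245,8.889,210); rect(Q[[2,3,0,1]],'lid side')
k=8.889; print('side bottom back edge z40',f(D,[(92,450),(268,507)],225,245,k,40).round())
print('scene front bottom z40',f(S,[(160,468),(302,497)],222,80,9.302,40).round())
L=f(S,[(168,293),(293,320),(287,385),(163,355)],222,80,9.302,120);print('label',L.mean(0), onz(S,222+228/9.302-.5,80+338/9.302-.5,120))
E
```

```text
lid scene [403.5 326.1] [ 12.6   8.7 104.4 105.9] [np.float64(66.0), np.float64(65.0), np.float64(65.0), np.float64(61.0)]
lid side [402.3 327.6] [ 13.3  12.1 102.3 103.5] [np.float64(62.0), np.float64(60.0), np.float64(61.0), np.float64(58.0)]
side bottom back edge z40 [[426. 365.]
 [365. 350.]]
scene front bottom z40 [[379. 287.]
 [441. 301.]]
label [407.928887  299.3449311] [407.74692502 299.59192593 120.        ]
```

```bash
python3 -c "
from h import *
go(450.7,117.7,81.5,103); go(465,0,81.5,103)"
```

```text
t 6.5 off [ 2.228e-01 -1.280e-01  2.000e-04] ang [  0.09   0.05 -26.02]
t 6.5 off [ 0.1113 -0.0875  0.0003] ang [  0.09   0.05 -26.02]
```

move_arm(
  motion=[
    {"offset": [0.025, -0.02, 0], "angular": [0, 0, -6], "jaw": 0.02},
    {"offset": [0.055, -0.045, 0], "angular": [0, 0, -13], "jaw": 0.02},
    {"offset": [0.085, -0.068, 0], "angular": [0, 0, -20], "jaw": 0.02},
    {"offset": [0.112, -0.088, 0], "angular": [0, 0, -26], "jaw": 0.02},
    {"offset": [0.112, -0.088, 0], "angular": [0, 0, -26], "jaw": 0.02},
  ],
)

```text
time_s: 7.12
eef_pos: [463.0, 2.5, 80.3]
ee_rot: [-0.001, 0.622, 0.783, -0.0]
force: [0.6, -0.3, -2.0]
grip_width: 0.365
```

```bash
python3 -c "
from h import *
go(450.7,117.7,81.5,103)"
```

```text
t 7.12 off [ 0.115   0.0142 -0.0011] ang [-0.11 -0.07  0.13]
```

move_arm(
  motion=[
    {"offset": [0.03, 0.004, 0], "angular": [0, 0, 0], "jaw": 0.02},
    {"offset": [0.06, 0.008, 0], "angular": [0, 0, 0], "jaw": 0.02},
    {"offset": [0.09, 0.011, 0], "angular": [0, 0, 0], "jaw": 0.02},
    {"offset": [0.108, 0.013, 0], "angular": [0, 0, 0], "jaw": 0.02},
    {"offset": [0.117, 0.014, 0], "angular": [0, 0, 0], "jaw": 0.02},
  ],
)

```text
time_s: 7.75
eef_pos: [451.7, 118.2, 80.6]
ee_rot: [-0.0, 0.623, 0.782, -0.0]
force: [0.6, -1.4, -1.8]
grip_width: 0.368
```

move_arm(
  motion=[
    {"offset": [0, 0, 0], "angular": [0, 0, 0], "jaw": 0.02},
    {"offset": [0, 0, 0], "angular": [0, 0, 0], "jaw": 0.02},
  ],
)

```text
time_s: 8.0
eef_pos: [451.9, 117.4, 81.0]
ee_rot: [-0.0, 0.623, 0.782, -0.0]
force: [-0.2, -0.5, -1.9]
grip_width: 0.363
```

```bash
python3 - <<'E'
from h import *
go(450.7,117.7,81.5,103)
S=snap('scene');D=snap('side')
a=cv2.resize(S['img'][80:200,200:300,::-1],(400,480),interpolation=cv2.INTER_CUBIC); b=cv2.resize(D['img'][190:310,205:305,::-1],(400,480),interpolation=cv2.INTER_CUBIC)
cv2.imwrite('pics/scan.png',np.hstack([a,b]))
E
```

```text
t 8.0 off [ 0.0006 -0.0011 -0.0005] ang [-0.01  0.01 -0.08]
```

View pics/scan.png

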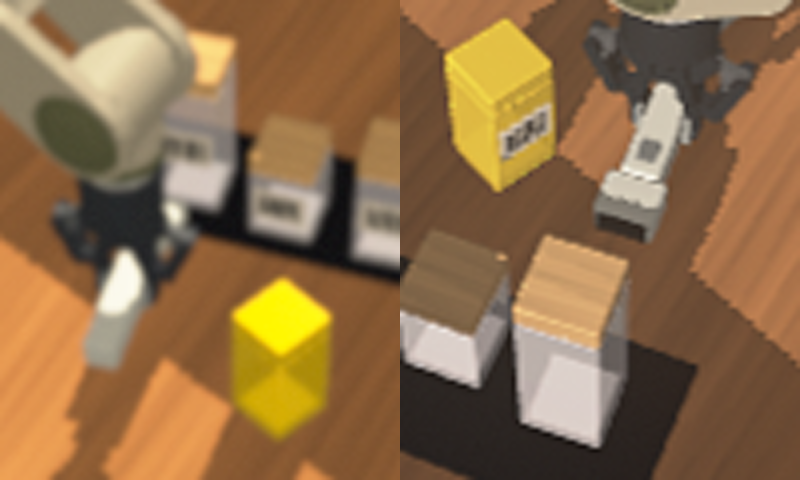

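```bash
python3 - <<'E'
from h import *
D=load('side');S=load('scene'); s=ctrl.sense(); e=s['eef_pos'].copy(); e[2]+=39; u=np.array([-.225,.974,0]); n=np.array([.974,.225,0])
q=lambda p:((proj(D,p)[0]-[205,190]+.5)*4+[400,0]).round()
print('window',q(e+108*u)); 
for h in(-24,24): print(q(e+108*u+h*n+[0,0,15]),q(e+108*u+h*n-[0,0,15]))
p=lambda p:((proj(S,p)[0]-[200,80]+.5)*4).round()
for h in(-16,16): print('rear scene',p(e-85*u+h*n+[0,0,15]),p(e-85*u+h*n-[0,0,15]))
print('label scene',p([409.5,296,120]))
E
```

```text
window [622. 227.]
[653. 226.] [652. 247.]
[593. 208.] [593. 229.]
rear scene [ 82. 341.] [ 84. 363.]
rear scene [116. 349.] [118. 370.]
label scene [186. 148.]
```

move_arm(
  motion=[
    {"offset": [0, 0, 0], "angular": [0, 0, 0], "jaw": 0.02},
    {"offset": [0, 0, 0], "angular": [0, 0, 0], "jaw": 0.02},
    {"offset": [0, 0, 0], "angular": [0, 0, 0], "jaw": 0.02},
    {"offset": [0, 0, 0], "angular": [0, 0, 0], "jaw": 0.02},
    {"offset": [0, 0, 0], "angular": [0, 0, 0], "jaw": 0.02},
  ],
)

```text
time_s: 8.72
eef_pos: [451.7, 118.1, 81.1]
ee_rot: [-0.0, 0.623, 0.782, 0.0]
force: [-0.0, 0.3, -1.4]
grip_width: 0.364
```

move_arm(
  motion=[
    {"offset": [0, 0, 0], "angular": [0, 0, 0], "jaw": 0.02},
    {"offset": [0, 0, 0], "angular": [0, 0, 0], "jaw": 0.02},
    {"offset": [0, 0, 0], "angular": [0, 0, 0], "jaw": 0.02},
    {"offset": [0, 0, 0], "angular": [0, 0, 0], "jaw": 0.02},
    {"offset": [0, 0, 0], "angular": [0, 0, 0], "jaw": 0.02},
  ],
)

```text
time_s: 9.35
eef_pos: [451.7, 118.1, 81.1]
ee_rot: [-0.0, 0.623, 0.782, 0.0]
force: [0.2, -0.4, -1.6]
grip_width: 0.364
```

move_arm(
  motion=[
    {"offset": [0, 0, 0], "angular": [0, 0, 0], "jaw": 0.02},
    {"offset": [0, 0, 0], "angular": [0, 0, 0], "jaw": 0.02},
    {"offset": [0, 0, 0], "angular": [0, 0, 0], "jaw": 0.02},
    {"offset": [0, 0, 0], "angular": [0, 0, 0], "jaw": 0.02},
    {"offset": [0, 0, 0], "angular": [0, 0, 0], "jaw": 0.02},
  ],
)

```text
time_s: 9.98
eef_pos: [451.7, 118.1, 81.1]
ee_rot: [-0.0, 0.623, 0.782, -0.0]
force: [0.1, 0.9, -2.7]
grip_width: 0.365
```

move_arm(
  motion=[
    {"offset": [0, 0, 0], "angular": [0, 0, 0], "jaw": 0.02},
    {"offset": [0, 0, 0], "angular": [0, 0, 0], "jaw": 0.02},
    {"offset": [0, 0, 0], "angular": [0, 0, 0], "jaw": 0.02},
    {"offset": [0, 0, 0], "angular": [0, 0, 0], "jaw": 0.02},
    {"offset": [0, 0, 0], "angular": [0, 0, 0], "jaw": 0.02},
  ],
)

```text
time_s: 10.6
eef_pos: [451.7, 118.1, 81.1]
ee_rot: [0.0, 0.623, 0.782, 0.0]
force: [-0.8, 0.1, -1.5]
grip_width: 0.364
```

```bash
python3 - <<'E'
from h import *
D=snap('side'); g=cv2.cvtColor(D['img'],cv2.COLOR_RGB2GRAY); hsv=cv2.cvtColor(D['img'],cv2.COLOR_RGB2HSV)
for y in range(234,253): print(y,' '.join('%3d'%v for v in g[y,252:272]))
E
```

```text
234 103 122 122 120 172 209 200 200 200 203 199 172 141 183 235 244 232 182 118 100
235  80  80 101 125 170 202 200 200 199 199 199 199 206 207 182 153 173 170 114  93
236  83  80  95 147 192 206 202 201 201 200 200 200 199 199 200 200 204 199 166 111
237  83  79  85 153 201 206 203 203 203 202 202 200 200 199 200 200 199 203 201 157
238  82  77  94 115 162 196 202 201 198 205 203 202 202 202 200 200 201 201 176 121
239  80  80 107 124 122 120 162 166 159 195 200 200 197 205 203 203 204 201 162  98
240  79  96 120 127 124 124 123 122 121 118 161 166 158 201 206 205 205 190 148  99
241  79 106 130 129 127 126 125 125 125 124 123 122 119 162 196 196 192 163 124 101
242  78 104 128 129 131 130 128 127 126 126 126 125 124 122 121 120 121 116 108  96
243  79  88  80  77 112 126 130 132 131 129 128 127 125 125 124 125 122 116 103  89
244  80  82  67  42  41  48  77 110 125 128 129 128 129 128 127 126 121 111  98  87
245  82  82  68  45  47  46  44  43  49  77  96 111 125 127 130 127 119 109  97  87
246  82  82  68  46  47  47  47  48  46  45  43  49  55  77 112 124 116 104  89  90
247  83  82  72  61  56  51  48  47  48  48  47  46  45  42  79 113 113  97  89  91
248  86  87  90  90  86  71  59  55  50  48  47  47  46  42  94 124 107  90  90  92
249  86  87  89  89  88  85  85  82  72  63  59  54  51  44  95 123 104  89  91  91
250  85  87  87  86  85  82  85  87  89  90  86  81  73  58  95 116  96  91  92  92
251 102  89  84  83  80  82  85  87  88  88  90  90  90  89  88  90  90  91  91  92
252 159 127 112 100  85  82  86  86  86  88  90  90  88  89  90  91  91  91  92  92
```

The window face looks taller than a level scanner should show, so I'll check the pitch against predicted corner pixels.

```bash
python3 - <<'E'
from h import *
D=load('side');S=load('scene'); s=ctrl.sense(); e=s['eef_pos'].copy(); e[2]+=39
u=np.array([-.225,.974,0]); n=np.array([.974,.225,0]); z=np.array([0,0,1.])
print('observed side: frontTop R(268.5,241.5) L(254.5,238.5) frontBot R(267.5,251) L(254,247.5) headBackTop R(270.5,236.5) L(256.5,233.5)')
for th in (0,5,10,15,20,25):
    t=np.radians(th); U=u*np.cos(t)+z*np.sin(t); Z=-u*np.sin(t)+z*np.cos(t)
    P=[e+a*U+h*n+v*Z for a,h,v in((108,-24,15),(108,24,15),(108,-24,-15),(108,24,-15),(68,-24,15),(68,24,15))]
    print(th,proj(D,P).round(1).tolist(),'sceneRear',(((proj(S,[e-85*U+v*Z for v in(15,-15)])-[200,80]+.5)*4).round()).tolist())
g=cv2.resize(S['img'][135:178,215:245,::-1],(420,600),interpolation=cv2.INTER_CUBIC); d=cv2.resize(D['img'][195:255,248:288,::-1],(380,570),interpolation=cv2.INTER_CUBIC); d=np.vstack([d,np.zeros((30,380,3),np.uint8)])
cv2.imwrite('pics/p.png',np.hstack([g,d]))
E
```

```text
observed side: frontTop R(268.5,241.5) L(254.5,238.5) frontBot R(267.5,251) L(254,247.5) headBackTop R(270.5,236.5) L(256.5,233.5)
0 [[267.6, 246.1], [252.6, 241.5], [267.4, 251.4], [252.6, 246.9], [271.8, 235.6], [257.0, 231.2]] sceneRear [[99.0, 344.0], [101.0, 366.0]]
5 [[267.9, 243.9], [252.8, 239.4], [267.4, 250.0], [252.5, 245.5], [272.0, 234.1], [257.2, 229.7]] sceneRear [[99.0, 351.0], [102.0, 370.0]]
10 [[268.2, 241.5], [253.0, 237.0], [267.4, 248.3], [252.5, 243.8], [272.3, 232.5], [257.4, 228.1]] sceneRear [[100.0, 356.0], [104.0, 373.0]]
15 [[268.6, 239.0], [253.4, 234.5], [267.6, 246.4], [252.6, 241.9], [272.6, 230.8], [257.7, 226.4]] sceneRear [[100.0, 361.0], [105.0, 375.0]]
20 [[269.1, 236.3], [253.8, 231.8], [267.8, 244.3], [252.7, 239.7], [273.0, 229.0], [258.0, 224.7]] sceneRear [[101.0, 366.0], [107.0, 377.0]]
25 [[269.7, 233.4], [254.4, 228.9], [268.1, 241.9], [253.0, 237.4], [273.4, 227.2], [258.4, 222.8]] sceneRear [[102.0, 370.0], [108.0, 378.0]]
```

View pics/p.png

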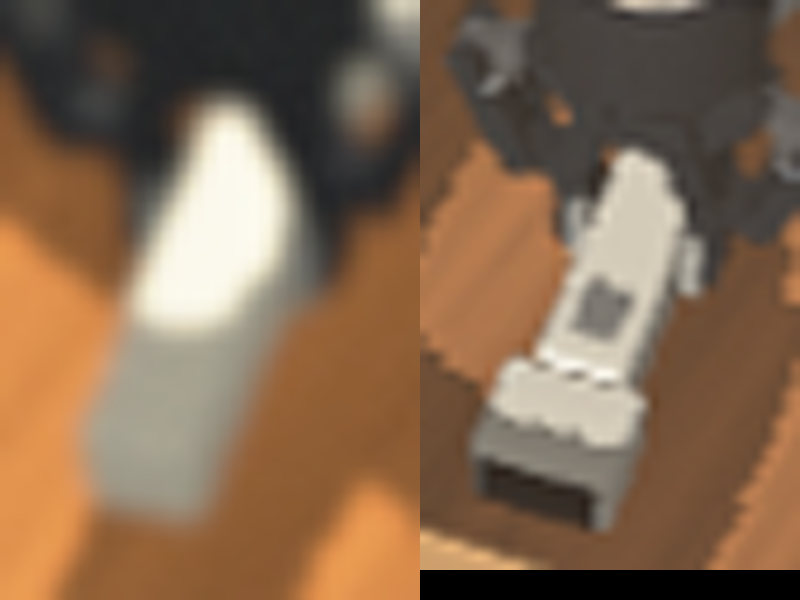

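The grey band is only a shadow edge across the head top. The true front edge (side rows ≈243–247) and bottom edge (≈247–251) match the level prediction. The aim was right and held still for 2.8 s, so I'll carry it back.

move_arm(
  motion=[
    {"offset": [-0.025, -0.003, 0], "angular": [0, 0, 0], "jaw": 0.02},
    {"offset": [-0.055, -0.007, 0], "angular": [0, 0, 0], "jaw": 0.02},
    {"offset": [-0.085, -0.01, 0], "angular": [0, 0, 0], "jaw": 0.02},
    {"offset": [-0.117, -0.014, 0], "angular": [0, 0, 0], "jaw": 0.02},
    {"offset": [-0.117, -0.014, 0], "angular": [0, 0, 0], "jaw": 0.02},
  ],
)

```text
time_s: 11.28
eef_pos: [464.6, -0.6, 81.1]
ee_rot: [0.0, 0.624, 0.782, 0.0]
force: [0.1, 0.2, -1.7]
grip_width: 0.361
```

```bash
python3 -c "
from h import *
go(525,-128.1,82,76.95)"
```

```text
t 11.28 off [-0.1378  0.0306 -0.0008] ang [2.000e-02 1.000e-02 2.587e+01]
```

move_arm(
  motion=[
    {"offset": [-0.04, 0.008, 0], "angular": [0, 0, 7], "jaw": 0.02},
    {"offset": [-0.08, 0.016, 0], "angular": [0, 0, 14], "jaw": 0.02},
    {"offset": [-0.115, 0.025, 0], "angular": [0, 0, 21], "jaw": 0.02},
    {"offset": [-0.138, 0.031, 0], "angular": [0, 0, 26], "jaw": 0.02},
    {"offset": [-0.138, 0.031, 0], "angular": [0, 0, 26], "jaw": 0.02},
  ],
)

```text
time_s: 11.9
eef_pos: [525.8, -126.8, 80.8]
ee_rot: [-0.0, 0.783, 0.622, 0.0]
force: [-0.6, 0.4, -1.6]
grip_width: 0.368
```

move_arm(
  motion=[
    {"offset": [0, 0, 0], "angular": [0, 0, 0], "jaw": 0.02},
    {"offset": [0, 0, 0], "angular": [0, 0, 0], "jaw": 0.02},
  ],
)

```text
time_s: 12.15
eef_pos: [525.2, -125.5, 81.2]
ee_rot: [-0.0, 0.782, 0.623, -0.0]
force: [1.0, 0.6, -2.0]
grip_width: 0.37
```

```bash
python3 -c "
from h import *
go(525,-128.1,6.5,76.95)"
```

```text
t 12.15 off [-0.0026  0.0004  0.0747] ang [-0.02 -0.01  0.13]
```

move_arm(
  motion=[
    {"offset": [-0.0025, 0, 0.02], "angular": [0, 0, 0], "jaw": 0.02},
    {"offset": [-0.0025, 0, 0.042], "angular": [0, 0, 0], "jaw": 0.02},
    {"offset": [-0.0025, 0, 0.06], "angular": [0, 0, 0], "jaw": 0.02},
    {"offset": [-0.0025, 0, 0.07], "angular": [0, 0, 0], "jaw": 0.02},
    {"offset": [-0.0025, 0, 0.0745], "angular": [0, 0, 0], "jaw": 0.02},
  ],
)

```text
time_s: 12.78
eef_pos: [524.9, -128.7, 6.5]
ee_rot: [-0.0, 0.783, 0.623, -0.0]
force: [-0.0, 1.9, 15.4]
grip_width: 0.367
```

move_arm(
  motion=[
    {"offset": [0, 0, 0], "angular": [0, 0, 0], "jaw": 0.02},
    {"offset": [0, 0, 0], "angular": [0, 0, 0], "jaw": 0.02},
  ],
)

```text
time_s: 13.02
eef_pos: [525.2, -129.1, 7.1]
ee_rot: [0.0, 0.783, 0.622, 0.0]
force: [0.0, 0.0, -1.3]
grip_width: 0.368
```

move_arm(
  motion=[
    {"offset": [0, 0, 0], "angular": [0, 0, 0], "jaw": 0.04},
    {"offset": [0, 0, 0], "angular": [0, 0, 0], "jaw": 0.06},
    {"offset": [0, 0, 0], "angular": [0, 0, 0], "jaw": 0.085},
    {"offset": [0, 0, 0], "angular": [0, 0, 0], "jaw": 0.085},
    {"offset": [0, 0, 0], "angular": [0, 0, 0], "jaw": 0.085},
  ],
)

```text
time_s: 13.65
eef_pos: [525.0, -129.0, 6.6]
ee_rot: [0.0, 0.783, 0.622, -0.0]
force: [-0.8, 0.1, 0.0]
grip_width: 0.997
```

move_arm(
  motion=[
    {"offset": [0, 0, -0.03], "angular": [0, 0, 0], "jaw": 0.085},
    {"offset": [0, 0, -0.08], "angular": [0, 0, 0], "jaw": 0.085},
    {"offset": [0, 0, -0.13], "angular": [0, 0, 0], "jaw": 0.085},
    {"offset": [0, 0, -0.16], "angular": [0, 0, 0], "jaw": 0.085},
    {"offset": [0, 0, -0.16], "angular": [0, 0, 0], "jaw": 0.085},
  ],
)

```text
time_s: 14.28
eef_pos: [525.8, -129.4, 168.7]
ee_rot: [0.002, 0.783, 0.622, 0.001]
force: [-0.6, 0.8, -1.2]
grip_width: 0.995
```

```bash
python3 - <<'E'
from h import *
s=ctrl.sense(); print(s['eef_pos'],s['grip_width'],s['force'])
c=snap('wrist'); cv2.imwrite('pics/end.png',cv2.resize(c['img'][:,:,::-1],(800,600),interpolation=cv2.INTER_CUBIC))
E
```

```text
[ 525.81991737 -129.38976773  168.70698113] 0.9949101971030417 [-0.56651428  0.75289027 -1.15508438]
```

View pics/end.png

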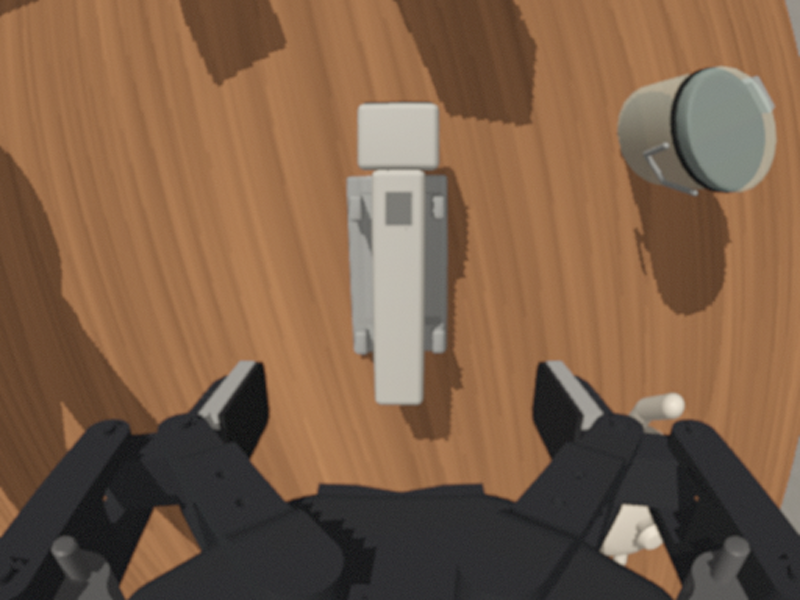

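```bash
python3 - <<'E'
from h import *
c=load('wrist'); P=np.array([fz(c,(u+.5)/1.5625-.5,(v+.5)/1.5625-.5,60) for u,v in [(377,403),(422,403),(359,104),(438,104)]])[:,:2]
r,h=(P[0]+P[1])/2,(P[2]+P[3])/2; d=h-r; L=np.linalg.norm(d); d/=L
print(L,np.degrees(np.arctan2(d[1],d[0])),(r+85*d+h-108*d)/2)
Q=np.array([fz(c,(u+.5)/1.5625-.5,(v+.5)/1.5625-.5,44)[:2] for u,v in [(355,208),(438,207),(362,342),(438,338)]]); m=Q.mean(0); ax=(Q[0]+Q[1]-Q[2]-Q[3]); print('rest from cheeks',m,np.degrees(np.arctan2(ax[1],ax[0])))
ctrl.finish_job()
E
```

```text
189.99893272117572 77.16505092027748 [ 526.29332757 -129.80699335]
rest from cheeks [ 525.73757725 -130.07812881] 78.41290283244291
the job is handed in; nothing more can be done
```

I picked up the scanner and aimed it at the tall jar's label for over 2.5 s. I then laid it back in its rest, window pointing the same way, opened the gripper, raised the arm clear and handed the job in at about 14 s. No verdict came back.

- **First grasp missed:** the fingers shut on nothing above the handle. The pictures showed the real fingertips about 35 mm short of the stated tool geometry. I reopened, went down that much further, and the jaws stopped on the handle at about 31 mm.
- **Scan pose:** I aimed for 75 mm from the label, at label-centre height and square on, with the jar at yaw ≈103°. The head's corners in the side picture agreed to within 1–3 pixels with a level scanner there. Its front at first looked tilted, but that was a shadow edge. The tool pose stayed constant during the hold.
- **Putting it back:** the last wrist picture puts the scanner within about 1 mm and 1.2° of the rest, judged from the saddle cheeks. The outer force was near zero.
- **Not checked:** I did not re-measure the jars, teapot, canister or box at the end. No force reading suggested contact with them. The scanner's height in the saddles was judged only from the tool height and the picture.

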